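# Lay a heavy cover against the stop rail and latch it

### The arm

A 6-joint arm with a two-finger parallel gripper is mounted at the origin on the work surface. World frame = base frame: x ahead of the robot, y to its left, z up, the work surface at z = 0. Lengths are in mm, angles in rad, forces in N, time in s.
With the tool pointing down it reaches from about 400 to 825 mm from the base axis. Payload 7 kg.
Tool frame: the origin (TCP) lies at the very end of the fingers, on their centre line; the grasp point (between the pads) lies 19 mm behind it; z points along the fingers, y is the line along which they close (so a half turn about z gives the same grasp; the last joint's range is limited). The gripper opens to 88 mm and grips with 3 to 60 N. Pads are 19 mm wide; open, the fingers measure 130 mm over their backs; the gripper's body (78 mm by 193 mm) begins 47 mm behind the grasp point.
Start: joints at [1.557, 0.359, 0.012, 0, -1.224, -0.288], TCP at [200.645, 644.466, 226.561] pointing down, gripper open.
Joint ranges: [-3.07, 3.07], [-1.43, 2.12], [-1.02, 1.25], [-3.03, 1.67], [-3.05, -0], [-3.03, 3.03]. Speed limits (rad/s): [2.39, 2.39, 3.01, 3.14, 3.14, 3.14].

### API

Orientations are given as a unit quaternion [x, y, z, w].
In Python, from plant import bot gives the robot as it stands. Calls block until the motion is done:
- bot.move_ptp(position, orientation): joint-space move of the TCP to a pose.
- bot.line_to(position, velocity=150, ori=None): straight line of the TCP; ori=None keeps the orientation; velocity is the mean speed in mm/s.
- bot.move_joints(angles): joint-space move.
- bot.move_gripper(opening, force=None): finger opening in mm; force is the grip in N (None keeps the last); returns when the fingers have stopped.
- bot.pause(seconds).
- bot.solve_ik(position, orientation): joint angles nearest the present ones, or None.
- bot.read_state(): the state.
- bot.camera(name): name is "scene" or "top" or "wrist"; returns the picture (384x512x3 uint8, red, green, blue); there is no depth.
- bot.get_calibration(name): a dict with "fx", "fy", "cx", "cy" (pixels), "view" (4x4, takes a point from world to camera coordinates); the wrist camera has in their place "T_tool_cam" (4x4, takes a point from camera to tool coordinates, whose origin is the TCP and whose axes are the flange's). Camera axes: x right, y up, looking along -z (the intrinsics and any distortion apply to the point x, -y, -z); pixel columns grow to the right and rows downward; lengths in mm; the calibration is good to about 2 mm. A picture is of the moment at which its call begins: read the wrist's pose just before it. get_calibration takes no time and is no camera call.
A pose or a line that the arm cannot do raises bot.Unreachable and nothing moves.
- bot.close_job(): hands the job in; it is judged then, once.
The state is a dict: "t": time; "joint_pos": joint angles; "qvel": joint speeds; "tau": joint torques, N m; "tcp_pos": TCP position; "eef_rot": TCP orientation; "contact_force": force on the tool from outside, world axes, zero at the start; "moment": the same for the moment, N m; "width": finger opening in mm; "finger_force": force on a finger pad.
Only numpy, scipy, OpenCV 4.12 (cv2) and the standard library are available. Lean on these libraries where they do the work, as an engineer would, in place of code of your own. Each camera call takes 0.05 s, during which the arm holds its last target. There are 200 camera calls.

### The job

Take the heavy steel cover by its bar handle out of the leaning stand and bring it to the stop rail: first rest its lower edge on the bench along the rail, then pivot it gently down, without letting it fall, until it lies flat with that edge against the rail and centred along it. Then swing the latch arm by its upright pin all the way over the cover, let go, and leave the other things on the bench alone.

Things in the scene. Friction and masses are not known exactly. Their poses are not given: they have to be found in the camera images.
- cover: loose grey-painted flat steel plate 130 (x) x 150 (y) x 5 mm, 0.6 to 0.9 kg, bar handle on top. Origin: centre of its underside; z out of the handle face, x from its lower edge towards the handle edge. At the start it leans in the stand, lower edge nearest the robot, raised about 55 degrees from flat, handle face up and towards the robot
- cover_handle (a point): middle of the cover's bar handle: round steel bar 14 mm thick along the cover's y, 76 mm clear between its end posts; 40 mm above the upper face (45 above the underside), 112 mm in x from the lower edge, 18 mm short of the other edge; the cover's axes. Hung freely from the bar the cover settles at about 47 degrees from flat, handle edge up, lower edge nearest the robot
- cover_edge (a point): middle of the cover's lower edge, on its underside (the corner that touches first); the cover's axes. From here the handle's middle is +112 mm in x and +45 mm in z. Lying flat it is at bench height
- stand: fixed leaning stand: grey base 190 mm wide (y), 22 mm high, x from -20 to +115 mm, two sloping steel bars behind the cover (to about 125 mm high), a lip 8 mm high before its lower edge. Origin on the bench under the cover's resting edge, which is 22 mm up; x: the way the cover rises; the cover is centred in y within 8 mm
- fixture: fixed steel stop rail on the bench, 150 mm long (y, as the cover's width), 20 wide, 18 high. Origin on the bench, middle of the rail's far face; x points away from the rail to where the cover goes: home, the cover's lower edge lies along this face (cover_edge at the origin), its x along this x
- latch_pivot (a point): pivot of the latch on top of its arm, fixed beside the cover's place: at x 50, y -115 mm from the fixture's origin, 18 mm above the bench; the pivot has a dark hub 16 mm across rising 8 mm above the arm
- latch_pin (a point): middle of the upright black round pin on the latch arm, 15 mm thick, from 18 to 60 mm above the bench (this point 41 mm), 70 mm from the pivot. The steel arm is 18 mm wide, lies between 10 and 18 mm above the bench (clears the lying cover by 5 mm), and reaches 86 mm from the pivot
- latch (a joint): angle of the latch arm, rad, counter-clockwise from above: 0 when it points along the fixture's +x beside the cover's place (open), 1.57 when it points along +y, square across the cover (closed); stops at -0.6 and 1.8. Starts between -0.5 and 0.15. It stays where left; about 2 N at the pin moves it
- jar: bystander: closed glass jar, 60 mm across, 85 mm high, origin under its middle
- wrench: bystander: steel wrench lying flat
- bearing: bystander: steel bearing ring, 62 mm across, 16 mm high
- mug: bystander: white mug, 80 mm across, 90 mm high
- flange: bystander: dark steel flange with a hub, 80 mm across, 35 mm high

How it is judged (in metres and radians):
On the way, in this order (a step that is already met when the one before it is completed fails the run):
1. the cover's lower edge rests on the bench along the rail (within 30 mm of it) while the cover is still raised by more than 25 degrees (height (world z) of cover_edge below 0.005 m and angle between cover_edge's own z axis and vertical above 0.44 rad and x of cover_edge in the frame of fixture between -0.006 and 0.03 m and y of cover_edge in the frame of fixture between -0.03 and 0.03 m), for 0.1 s.
2. the cover lies flat on the bench beside the rail, the latch still open (angle between cover_edge's own z axis and vertical below 0.05 rad and height (world z) of cover_edge below 0.005 m and x of cover_edge in the frame of fixture below 0.03 m and value of joint latch below 0.7 rad), for 0.2 s.
At the end, for the whole second after the job is handed in: The cover lies flat on the bench (within 2 degrees), handle up, its lower edge within 7 mm of the rail's face, square to it within 4 degrees and centred along it within 15 mm, and the latch arm is swung over it to at least 1.3 rad (75 degrees) (angle between cover_edge's own z axis and vertical below 0.04 rad and height (world z) of cover_edge below 0.004 m and height (world z) of cover_handle below 0.05 m and x of cover_edge in the frame of fixture between -0.004 and 0.007 m and y of cover_edge in the frame of fixture between -0.015 and 0.015 m and angle between the x axis of cover_edge and the x axis of fixture, either way round below 0.07 rad and x of cover_handle in the frame of fixture above 0.09 m and value of joint latch above 1.3 rad and distance between cover_edge and fixture below 0.02 m); the robot touches nothing.
It fails at once if the cover is let fall: it turns faster than 2.5 rad/s while its lower edge is near the bench and it is still raised by more than 8 degrees, or it comes down to the bench faster than 0.5 m/s ((height (world z) of cover_edge below 0.02 m and angle between cover_edge's own z axis and vertical above 0.14 rad and angular speed of cover above 2.5 rad/s) or (height (world z) of cover_edge below 0.02 m and linear speed of cover above 0.5 m/s)).
It fails at once if a bystander is shifted by more than 30 mm (distance of any of jar, wrench, bearing, mug, flange from where it was at the start of the episode above 0.03 m).
It also fails if it takes over 67 s, if anything falls off the work surface, if the arm or the gripper's body presses on something with over 40 N, if the wrist force passes 120 N, or if a joint passes its speed limit or range.

## Working session

There is one attempt and no reset: what is moved stays moved. The work goes in short steps, each a Python script; the robot and the scene stay as the last script left them, time stands still between calls to the robot, and variables do not carry over. Pictures are saved under pics/ and viewed, at most 10 in all, crops included, and the job is handed in when it is done.

```bash
ls; mkdir -p pics; python3 - <<'E'
from plant import bot
import cv2,numpy as np
for n in ("scene","top"):
    cv2.imwrite(f"pics/{n}0.png",cv2.resize(bot.camera(n)[:,:,::-1],(800,600),interpolation=cv2.INTER_CUBIC))
    print(n,bot.get_calibration(n))
print(bot.get_calibration("wrist")); s=bot.read_state();print(s)
E
```

```text
pics
scene {'fx': 361.08246136104606, 'fy': 361.08246136104606, 'cx': 255.67272769997282, 'cy': 191.65882144921008, 'view': array([[ 2.53977840e-01,  9.67152119e-01, -1.05846409e-02,
        -9.18804082e+01],
       [-8.09310909e-01,  2.18495204e-01,  5.45229950e-01,
         4.24812459e+02],
       [ 5.29632995e-01, -1.29910060e-01,  8.38219701e-01,
        -1.27201022e+03],
       [ 0.00000000e+00,  0.00000000e+00,  0.00000000e+00,
         1.00000000e+00]])}
top {'fx': 448.63176110916766, 'fy': 448.63176110916766, 'cx': 255.90539300625497, 'cy': 186.04112782408578, 'view': array([[ 2.19491689e-02, -9.99642490e-01,  1.52684508e-02,
        -6.98765741e+01],
       [ 9.98976819e-01,  2.25334690e-02,  3.92117175e-02,
        -5.62587414e+02],
       [-3.95417501e-02,  1.43921638e-02,  9.99114266e-01,
        -1.19895733e+03],
       [ 0.00000000e+00,  0.00000000e+00,  0.00000000e+00,
         1.00000000e+00]])}
{'fx': 289.1591181698946, 'fy': 289.1591181698946, 'cx': 259.8208106391664, 'cy': 190.40218167136518, 'T_tool_cam': array([[-5.81688814e-04,  9.53534530e-01,  3.01283193e-01,

[... 270 characters left out ...]
0000e+00]])}
{'t': 0.1, 'joint_pos': array([ 1.55711694e+00,  3.59304161e-01,  1.11763352e-02, -3.30573237e-04,
       -1.22409043e+00, -2.88114030e-01]), 'qvel': array([ 0.00016503, -0.00251335,  0.00026152,  0.00134167, -0.00071529,
       -0.0030069 ]), 'tau': array([-1.08402783e-03, -5.84161377e+01,  2.93752563e+01,  7.01543793e+00,
        1.01608696e-02, -5.58239594e-05]), 'tcp_pos': array([200.51162351, 644.08468878, 225.73083454]), 'eef_rot': array([ 9.88627955e-01, -1.50380306e-01, -5.67003261e-05,  7.25537971e-04]), 'contact_force': array([-0.40006786,  0.33586009, -0.33069709]), 'moment': array([0.06709507, 0.06124858, 0.00787245]), 'finger_force': 0.0, 'width': 87.59797332308455}
```

View pics/scene0.png

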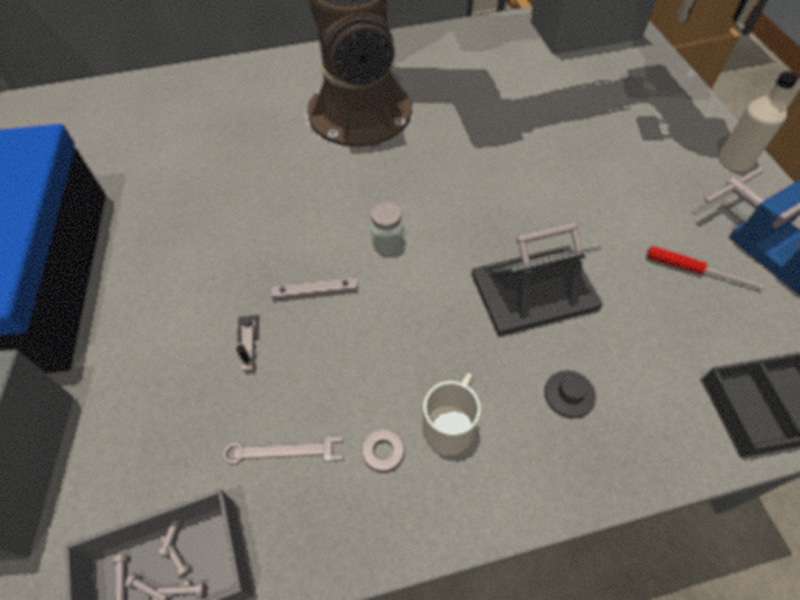

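View pics/top0.png

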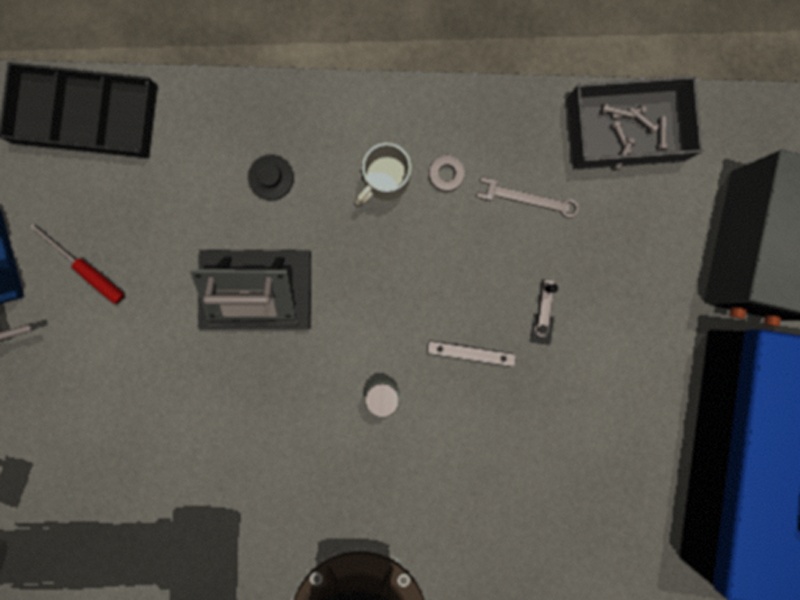

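The top view shows the stand at (199–311, 251–328), the handle bar at (207,297)–(270,299), and the rail's top at (429,341)–(515,367). The latch hub is at (541,330), the pin at (550,287) and the jar at (382,400). I'll turn these into positions and look closer with the wrist camera.

```bash
cat > h.py <<'E'
from plant import bot
import numpy as np, cv2
from scipy.spatial.transform import Rotation as R
def cam(n,s=None):
    c=bot.get_calibration(n); K=(c['fx'],c['fy'],c['cx'],c['cy'])
    if n=='wrist':
        s=s or bot.read_state(); T=np.eye(4); T[:3,:3]=R.from_quat(s['eef_rot']).as_matrix(); T[:3,3]=s['tcp_pos']
        return K,T@c['T_tool_cam']
    return K,np.linalg.inv(c['view'])
def ray(C,uv,z,sc=1.):   # pixel -> world point on plane z
    (fx,fy,cx,cy),T=C; u,v=np.array(uv)/sc
    d=T[:3,:3]@np.array([(u-cx)/fx,-(v-cy)/fy,-1]); o=T[:3,3]
    return o+d*(z-o[2])/d[2]
def ori(yaw,tilt,sgn=1):
    # tool z = outward(yaw) tilted 'tilt' rad from straight down; tool y closes in the vertical plane
    f=np.array([np.cos(yaw),np.sin(yaw),0]); z=np.sin(tilt)*f-np.cos(tilt)*np.array([0,0,1.])
    y=sgn*(np.cos(tilt)*f+np.sin(tilt)*np.array([0,0,1.])); x=np.cross(y,z)
    return R.from_matrix(np.c_[x,y,z]).as_quat()
def tcp(bar,q,over=19): return np.array(bar)+over*R.from_quat(q).as_matrix()[:,2]
def look(p,h,name):
    "wrist camera straight above-ish p"
E
python3 - <<'E'
from h import *
C=cam('top'); S=1.5625
for n,uv,z in [('bar',(207,297),139),('bar2',(270,299),139),('st',(199,251),22),('st',(311,251),22),('st',(311,328),22),('st',(199,328),22),
 ('rail',(430,341),18),('rail',(515,354),18),('rail',(514,367),18),('rail',(428,353),18),('hub',(542,328),26),('pin',(551,287),60),('jar',(382,400),85),('mug',(387,170),90),('flange',(271,177),35)]:
    print(n,ray(C,uv,z,S).round(0))
for p,yw,t in [((520,190,139),0,.87),((480,-120,112),-.1,.85),((480,-120,45),-.1,0)]:
    for sg in (1,-1):
        q=ori(yw,t,sg); print(p,sg,bot.solve_ik(tcp(p,q),q))
E
```

```text
bar [543. 241. 139.]
bar2 [542. 144. 139.]
st [624. 287.  22.]
st [628.  96.  22.]
st [497.  93.  22.]
st [492. 283.  22.]
rail [ 479. -111.   18.]
rail [ 460. -257.   18.]
rail [ 437. -256.   18.]
rail [ 458. -108.   18.]
hub [ 505. -301.   26.]
pin [ 574. -308.   60.]
jar [384. -31.  85.]
mug [757. -31.  90.]
flange [751. 166.  35.]
(520, 190, 139) 1 None
(520, 190, 139) -1 None
(480, -120, 112) 1 [-0.3680247   0.02001573 -0.70749341 -1.51493674 -0.20061321 -1.44849037]
(480, -120, 112) -1 [-0.3680247   0.02001573 -0.70749341 -1.51493674 -0.20061321  1.69310228]
(480, -120, 45) 1 [ 0.15310523  0.29789221 -0.6257553   0.         -0.64714882  2.88848743]
(480, -120, 45) -1 [ 0.15310523  0.29789221 -0.6257553   0.         -0.64714882 -0.25310523]
```

```bash
python3 - <<'E'
from h import *
for n,p,yw,ts in [('pick',(542,192,139),.015,(.9,.8,.7,.6,.5,.4)),('pickup',(542,192,230),.015,(.8,.7,.6,.5,.4)),('pre',(512,-190,113),-.129,(.8,.7,.6,.5,.4,.3)),('preup',(512,-190,190),-.129,(.7,.6,.5,.4)),('flat',(580,-198,45),-.129,(0,-.2,-.4)),]:
    for t in ts:
        for sg in (1,-1):
            q=ori(yw,t,sg); s=bot.solve_ik(tcp(p,q),q); print(n,t,sg,None if s is None else np.round(s,2))
# wrist looks
for p in [(530,190,400),(500,-200,400)]:
    q=ori(0,0,-1); print(bot.solve_ik(p,q), bot.solve_ik(p,ori(np.pi/2,0,1)),bot.solve_ik(p,ori(np.pi/2,0,-1)))
E
```

```text
pick 0.9 1 None
pick 0.9 -1 None
pick 0.8 1 None
pick 0.8 -1 None
pick 0.7 1 None
pick 0.7 -1 None
pick 0.6 1 None
pick 0.6 -1 None
pick 0.5 1 None
pick 0.5 -1 None
pick 0.4 1 [ 0.72  0.11 -0.94  0.89 -0.33  1.62]
pick 0.4 -1 [ 0.72  0.11 -0.94  0.89 -0.33 -1.53]
pickup 0.8 1 None
pickup 0.8 -1 None
pickup 0.7 1 None
pickup 0.7 -1 None
pickup 0.6 1 [ 0.66 -0.05 -1.01  1.26 -0.36  1.34]
pickup 0.6 -1 [ 0.66 -0.05 -1.01  1.26 -0.36 -1.8 ]
pickup 0.5 1 [ 0.8  -0.03 -0.87  0.8  -0.49  1.68]
pickup 0.5 -1 [ 0.8  -0.03 -0.87  0.8  -0.49 -1.46]
pickup 0.4 1 [ 0.83  0.01 -0.72  0.51 -0.62  1.94]
pickup 0.4 -1 [ 0.83  0.01 -0.72  0.51 -0.62 -1.2 ]
pre 0.8 1 [-0.24  0.09 -0.64 -1.07 -0.09 -2.  ]
pre 0.8 -1 [-0.24  0.09 -0.64 -1.07 -0.09  1.15]
pre 0.7 1 None
pre 0.7 -1 None
pre 0.6 1 None
pre 0.6 -1 None
pre 0.5 1 None
pre 0.5 -1 None
pre 0.4 1 [ 0.03  0.1  -0.88  0.31 -0.2   2.69]
pre 0.4 -1 [ 0.03  0.1  -0.88  0.31 -0.2  -0.45]
pre 0.3 1 [ 0.03  0.14 -0.73  0.12 -0.41  2.87]
pre 0.3 -1 [ 0.03  0.14 -0.73  0.12 -0.41 -0.27]
preup 0.7 1 None
preup 0.7 -1 None
preup 0.6 1 None
preup 0.6 -1 None
[... 177 characters left out ...]
 -0.72  0.15 -0.47 -0.3 ]
flat 0 1 [-0.01  0.45 -0.36  0.   -0.76  3.02]
flat 0 -1 [-0.01  0.45 -0.36  0.   -0.76 -0.12]
flat -0.2 1 None
flat -0.2 -1 [-0.02  0.55 -0.18 -0.02 -1.03 -0.09]
flat -0.4 1 None
flat -0.4 -1 [-0.03  0.66 -0.02 -0.04 -1.29 -0.08]
[ 0.69183567  0.11014462  0.06976819  0.         -1.53041989 -0.69183567] [ 0.69183567  0.11014462  0.06976819  0.         -1.53041989 -2.262632  ] [ 0.69183567  0.11014462  0.06976819  0.         -1.53041989  0.87896066]
[-0.01634728  0.06667071  0.02130907  0.         -1.52543469  0.01634728] [-0.01634728  0.06667071  0.02130907  0.         -1.52543469 -1.55444904] [ 2.39692718 -1.36386187  0.02130907  0.         -2.95596727 -0.82613086]
```

```bash
python3 - <<'E'
from h import *
import pickle
q=ori(0,0,-1); D={}
for n,p in [('rail',(520,-225,270)),('stand',(545,165,300))]:
    bot.move_ptp(p,q); bot.pause(.3); s=bot.read_state(); im=bot.camera('wrist'); D[n]=cam('wrist',s)
    cv2.imwrite(f'pics/w_{n}.png',cv2.resize(im[:,:,::-1],(800,600),interpolation=cv2.INTER_CUBIC)); print(s['tcp_pos'],s['t'])
pickle.dump(D,open('D.pkl','wb'))
E
```

```text
[ 520.10267726 -224.81014038  269.9694782 ] 3.6417
[545.1807584  164.3101329  300.01185869] 5.45
```

View pics/w_rail.png

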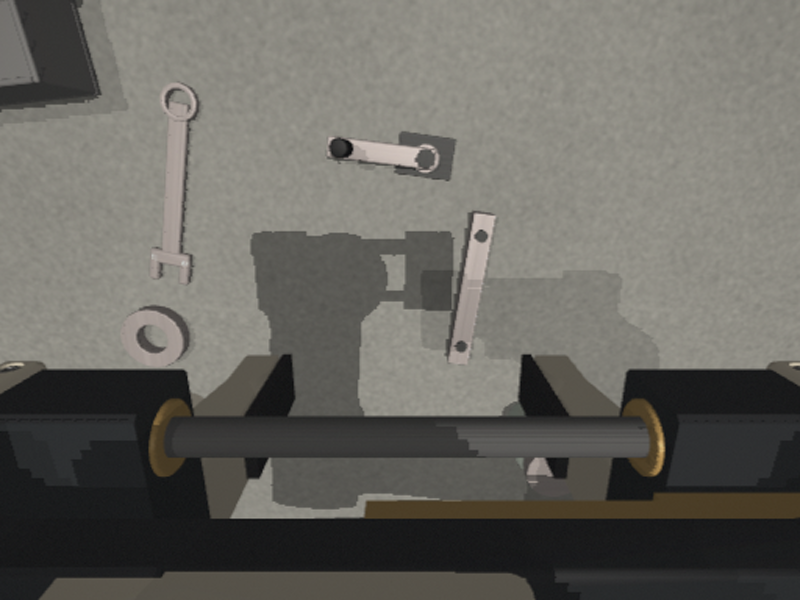

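View pics/w_stand.png

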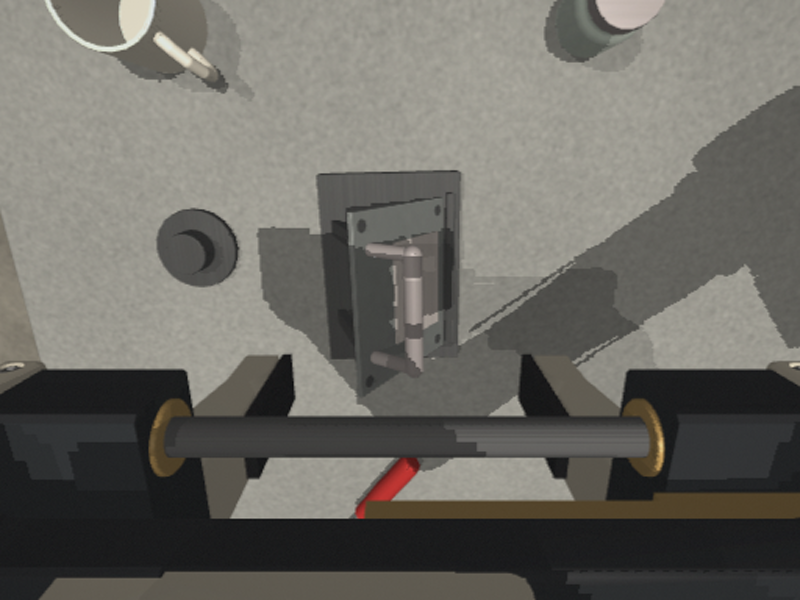

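The wrist rail view gives the rail's far face from (474,211) to (449,361), the hub at (427,158) and the pin top at (340,147). In the stand view the bar runs from (411,250) to (416,370), with the cover's top edge from (347,210) to (360,402).

```bash
python3 - <<'E'
from h import *
import pickle
D=pickle.load(open('D.pkl','rb')); S=1.5625
a=ray(D['rail'],(474,211),18,S); b=ray(D['rail'],(449,361),18,S); d=b-a
print('rail',a.round(1),b.round(1),np.linalg.norm(d),'c',(a+b)/2,'yaw',np.arctan2(-d[0],d[1]))
print('hub',ray(D['rail'],(427,158),26,S),'pin',ray(D['rail'],(340,147),60,S))
C=D['stand']
a=ray(C,(411,250),139.5,S); b=ray(C,(416,370),139.5,S);d=b-a
print('bar',a.round(1),b.round(1),'c',(a+b)/2,np.linalg.norm(d),'yaw',np.arctan2(-d[0],d[1]))
a=ray(C,(347,210),131,S); b=ray(C,(360,402),131,S);d=b-a
print('cover top edge',a.round(1),b.round(1),'c',(a+b)/2,np.linalg.norm(d),'yaw',np.arctan2(-d[0],d[1]))
a=ray(C,(461,171),22,S); b=ray(C,(317,175),22,S);print('stand',a,b)
E
```

```text
rail [ 458.8 -259.7   18. ] [ 477.  -111.5   18. ] 149.2579781016724 c [ 467.90986151 -185.59836103   18.        ] yaw -0.12271781978572502
hub [ 502.04014306 -305.29466377   26.        ] pin [ 571.08326516 -313.69140955   60.        ]
bar [541.4 146.4 139.5] [537.3 241.6 139.5] c [539.34103842 193.99011425 139.5       ] 95.30555652580968 yaw 0.04269121499672316
cover top edge [587.3 118.9 131. ] [583.  274.9 131. ] c [585.13469118 196.88478181 131.        ] 156.02571336894815 yaw 0.027458757469986255
stand [493.68871764  95.71931931  22.        ] [628.15235169  99.09835373  22.        ]
```

```bash
python3 - <<'E'
from h import *
bar=(540.5,193.5,139.5); q=ori(.03,.35,-1)
bot.move_gripper(34)
bot.move_ptp(tcp(bar,q,-75),q)
bot.line_to(tcp(bar,q,15),80); bot.pause(.2)
s=bot.read_state(); print(s['tcp_pos'],tcp(bar,q,15),s['contact_force'])
bot.move_gripper(5,40); bot.pause(.3)
s=bot.read_state(); print(s['width'],s['finger_force'],s['contact_force'],s['moment'])
if s['width']>9:
    p=tcp(bar,q,15)
    bot.line_to(p+[0,0,30],40); bot.line_to(p+[-5,0,110],100); bot.pause(.4)
s=bot.read_state(); print(s['t'],s['width'],s['finger_force'],s['contact_force'],s['tcp_pos'])
cv2.imwrite('pics/lift.png',np.vstack([bot.camera('wrist'),bot.camera('scene')])[:,:,::-1][:, :][::1] if 0 else np.hstack([cv2.resize(bot.camera(n),(400,300),interpolation=cv2.INTER_AREA) for n in('wrist','scene')])[:,:,::-1])
E
```

```text
[545.72895686 193.93040205 125.93577285] [545.64115273 193.65428087 125.40940931] [-0.18869598  1.02780739 -0.24262963]
12.885926229923223 40.004342794418335 [-5.11133022  2.03130076  3.62864552] [0.4376101  2.70100887 0.09639822]
11.7 12.814189815578281 39.992380142211914 [-0.75015806 -0.50667614 -6.34045549] [540.63451173 193.58759858 235.19562324]
```

View pics/lift.png

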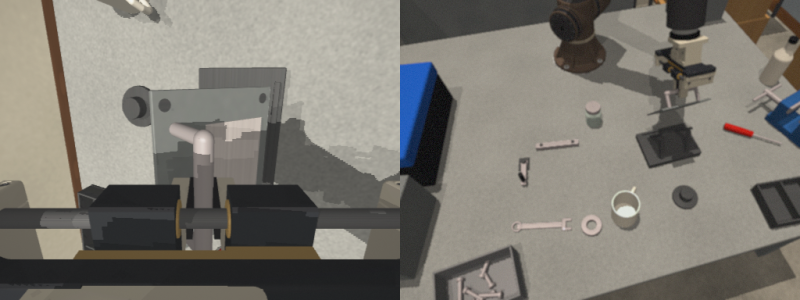

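The cover hangs in the gripper. In the wrist view its handle-edge corner is at about (150,92) and its lower-edge corner near (270,87). I'll fit the hang angle from these.

```bash
cat >> h.py <<'E'
def proj(C,P):
    (fx,fy,cx,cy),T=C; p=np.linalg.inv(T)@np.r_[P,1]; return np.array([cx+fx*p[0]/-p[2],cy-fy*p[1]/-p[2]])
def coverpt(bar,yaw,th,c):  # point c (cover coords from cover_edge) with the bar middle at bar
    f=np.array([np.cos(yaw),np.sin(yaw),0]);l=np.array([-np.sin(yaw),np.cos(yaw),0]);k=np.array([0,0,1.])
    x=np.cos(th)*f+np.sin(th)*k; z=-np.sin(th)*f+np.cos(th)*k; c=np.array(c)-[112,0,45]
    return np.array(bar)+c[0]*x+c[1]*l+c[2]*z
E
python3 - <<'E'
from h import *
s=bot.read_state(); C=cam('wrist',s); zt=R.from_quat(s['eef_rot']).as_matrix()[:,2]
bar=s['tcp_pos']-15*zt
for d in (40,43,47,51,55,59):
    print(d,[(proj(C,coverpt(bar,.03,np.radians(d),c))*400/512).round(0) for c in [(130,-75,5),(0,-75,5),(112,-45,45)]])
cv2.imwrite('pics/crop.png',cv2.resize(bot.camera('wrist')[80:300,120:420,::-1],(750,550),interpolation=cv2.INTER_CUBIC))
E
```

```text
40 [array([162.,  89.]), array([301.,  87.]), array([203., 138.])]
43 [array([160.,  89.]), array([294.,  86.]), array([203., 138.])]
47 [array([157.,  89.]), array([286.,  86.]), array([203., 138.])]
51 [array([153.,  89.]), array([278.,  86.]), array([203., 138.])]
55 [array([150.,  89.]), array([270.,  86.]), array([203., 138.])]
59 [array([147.,  90.]), array([262.,  86.]), array([203., 138.])]
```

View pics/crop.png

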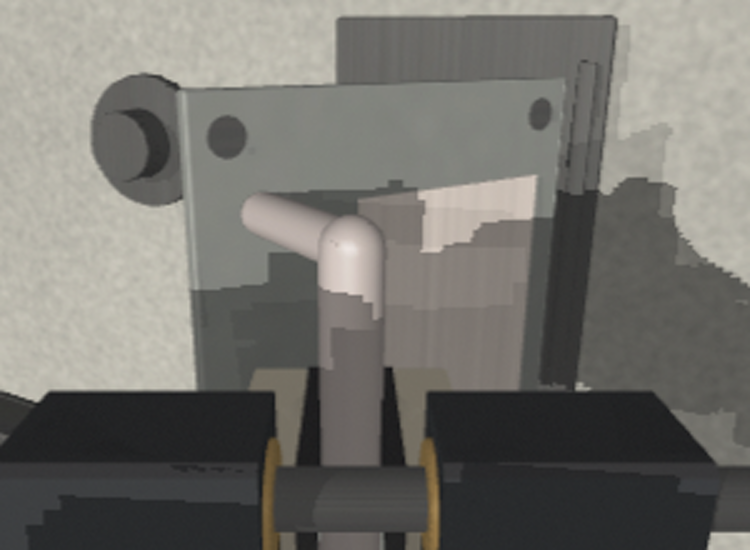

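The corners give about 55°, so the cover did not slip in the grip. Next I carry it to the rail and lower it until the edge touches.

```bash
cat >> h.py <<'E'
FO=np.array([468.3,-185.3,0]); FY=-.123
FX=np.array([np.cos(FY),np.sin(FY),0]); FYV=np.array([-np.sin(FY),np.cos(FY),0])
def fx2w(x,y,z): return FO+x*FX+y*FYV+np.array([0,0,z])
def rel(th): return 112*np.cos(th)-45*np.sin(th), 112*np.sin(th)+45*np.cos(th)
E
python3 - <<'E'
from h import *
th=.955; dx,dz=rel(th); E=9
q0=ori(.03,.35,-1); q=ori(FY,.35,-1)
bot.line_to(bot.read_state()['tcp_pos']+[0,0,25],100)
for z in (100,25): 
    P=tcp(fx2w(E+dx,-1,dz+z),q,15)
    bot.move_ptp(P,q) if z==100 else bot.line_to(P,80)
bot.pause(.4); f0=bot.read_state()['contact_force']; print(f0)
z=25
bot.line_to(tcp(fx2w(E+dx,-1,dz+8),q,15),40); z=8
while z>-10:
    z-=1.; bot.line_to(tcp(fx2w(E+dx,-1,dz+z),q,15),25); bot.pause(.05)
    f=bot.read_state()['contact_force']-f0
    if f[2]>3: break
s=bot.read_state(); print(z,f,s['t'],s['width'],s['tcp_pos'])
im=bot.camera('top');cv2.imwrite('pics/edge.png',np.hstack([cv2.resize(bot.camera('wrist'),(400,300),interpolation=cv2.INTER_AREA),cv2.resize(im[150:300,220:420],(400,300))])[:,:,::-1])
E
```

```text
[ 0.45222969  0.46800902 -5.83408178]
-1.0 [ 1.15003586 -2.19487849  6.02634736] 18.4667 13.121530837102961 [ 510.91511054 -191.49090523  103.11947186]
```

View pics/edge.png

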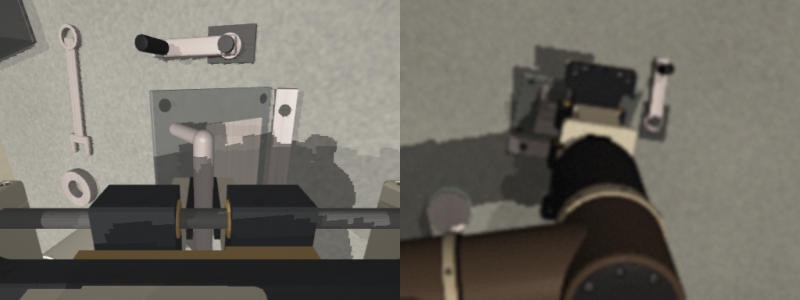

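The wrist view shows the lower edge on the bench beside the rail at (272,90–140), with its end level with the rail's. Now I pivot it down with a lighter grip.

```bash
python3 - <<'E'
from h import *
E=9; bot.pause(.3); bot.move_gripper(5,18)
for th in np.linspace(.955,0,14)[1:]:
    dx,dz=rel(th); t=-.28+(.63)*th/.955; q=ori(FY,t,-1)
    bot.line_to(tcp(fx2w(E+dx,-1,dz-.5*(th>0)),q,15),40,q)
    s=bot.read_state(); print(round(th,2),s['contact_force'].round(1),round(s['width'],1))
bot.pause(.4); s=bot.read_state(); print(s['t'],s['contact_force'],s['width'],s['tcp_pos'])
cv2.imwrite('pics/flat.png',cv2.resize(bot.camera('wrist'),(640,480),interpolation=cv2.INTER_CUBIC)[:,:,::-1])
E
```

```text
0.88 [ 3.1 -1.4  4.3] 13.1
0.81 [ 3.6 -0.5  5.1] 13.2
0.73 [ 3.1 -0.5  4.1] 12.9
0.66 [3.8 0.1 4.1] 13.3
0.59 [4.4 0.4 3.4] 13.4
0.51 [ 4.3 -0.6  3.3] 13.6
0.44 [ 4.1 -0.3  1.7] 13.2
0.37 [ 3.8 -0.5  1.2] 13.1
0.29 [ 1.9 -0.5 -1.4] 13.2
0.22 [ 1.  -1.4 -1.8] 13.3
0.15 [-0.6 -1.1 -2.8] 13.8
0.07 [-0.9 -0.5 -2.2] 13.4
0.0 [-1.5  1.  -3.3] 13.5
24.125 [-0.26347461  0.55043731 -2.73836305] 13.700094711773522 [ 583.99072289 -200.56374835   30.85248523]
```

View pics/flat.png

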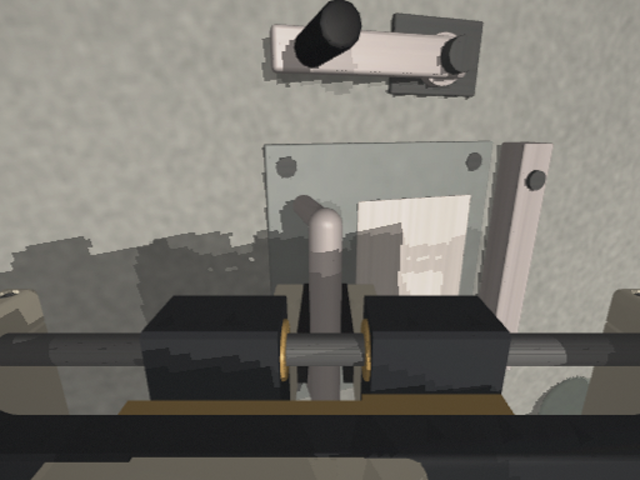

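The cover lies almost flat, still carrying about 2.7 N, with a gap of a few mm to the rail around (495,150). I'll lower it the rest of the way and push it gently against the rail.

```bash
python3 - <<'E'
from h import *
q=ori(FY,-.28,-1); z=45.
p=lambda x: tcp(fx2w(112+x,-1,z),q,15)
while z>41:
    z-=.5; bot.line_to(p(9),20); bot.pause(.1)
    f=bot.read_state()['contact_force']
    if f[2]>0.5: break
print('z',z,f); bot.pause(.3); f0=bot.read_state()['contact_force']; x=9
while x>-6:
    x-=1; bot.line_to(p(x),20); bot.pause(.1)
    f=(bot.read_state()['contact_force']-f0)@FX
    print(x,round(f,1),end=' ')
    if f>9: break
bot.pause(.2); s=bot.read_state(); print(s['t'],s['contact_force'],s['tcp_pos'])
bot.move_gripper(32); bot.pause(.2)
zt=R.from_quat(q).as_matrix()[:,2]; a=bot.read_state()['tcp_pos']
bot.line_to(a-80*zt,100); 
qd=ori(FY,0,-1); bot.move_ptp(fx2w(70,-20,250),qd); bot.pause(.3)
s=bot.read_state(); np.save('s.npy',np.r_[s['tcp_pos'],s['eef_rot']])
cv2.imwrite('pics/rel.png',cv2.resize(bot.camera('wrist'),(800,600),interpolation=cv2.INTER_CUBIC)[:,:,::-1]); print(s['t'])
E
```

```text
z 43.5 [0.28185214 3.02885284 5.54460831]
8 4.3 7 5.1 6 6.4 5 6.1 4 5.5 3 5.8 2 6.7 1 6.0 0 5.7 -1 6.5 -2 7.4 -3 9.8 29.925 [ 8.0220526  -4.22943457  1.65713522] [ 575.45123324 -200.39655082   29.58967166]
32.6333
```

View pics/rel.png

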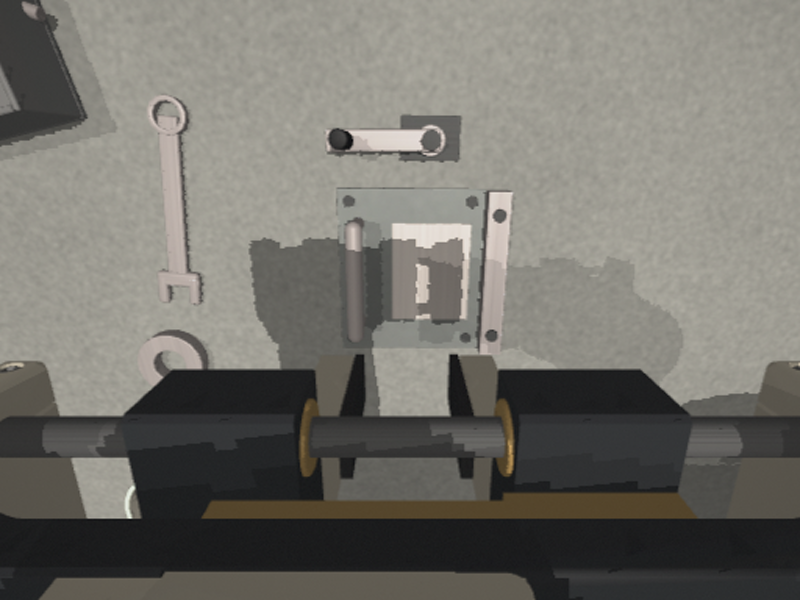

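The cover is flat with its edge along the rail: corners at (337,188), (344,347) and (484,190), rail face from (488,191) to (479,352). I'll check those numbers.

```bash
python3 - <<'E'
from h import *
v=np.load('s.npy'); C=cam('wrist',dict(tcp_pos=v[:3],eef_rot=v[3:])); S=1.5625
im=cv2.imread('pics/rel.png')
cv2.imwrite('pics/relcrop.png',cv2.resize(im[170:370,320:520],(600,600),interpolation=cv2.INTER_CUBIC))
for n,uv,z in [('tl',(337,188),5),('bl',(344,347),5),('tr',(484,190),5),('rail t',(488,191),18),('rail b',(479,352),18),('pin',(340,139),60),('hub',(432,140),26),('bar t',(354,228),45),('bar b',(354,337),45)]:
    d=ray(C,uv,z,S)-FO; print(n,(d@FX).round(1),(d@FYV).round(1))
E
```

```text
tl 129.2 -75.6
bl 129.4 74.3
tr 1.6 -73.8
rail t 0.4 -73.9
rail b 0.8 73.8
pin 117.4 -114.0
hub 48.7 -114.2
bar t 111.2 -47.0
bar b 114.5 47.3
```

View pics/relcrop.png

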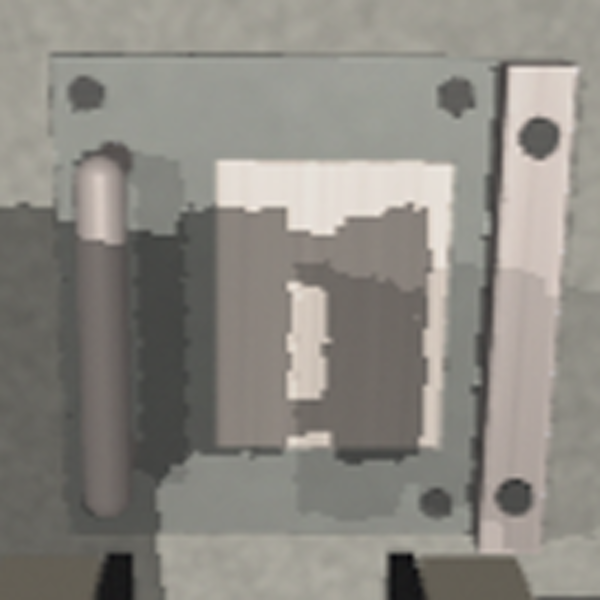

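The cover is seated within about 1 mm, square and centred. Now the latch: I'll push the pin along its arc with closed fingers, keeping tool y tangential so the tool stays clear of the handle.

```bash
python3 - <<'E'
from h import *
def pose(a,off,z,sg):
    r=np.array([np.cos(a),np.sin(a)]); t=np.array([-np.sin(a),np.cos(a)])
    c=np.array([50,-115])+70*r-off*t
    return fx2w(c[0],c[1],z), ori(FY+a+np.pi/2,0,sg)
ok=None
A=np.linspace(0.01,1.6,14)
for sg in (-1,1):
    S=[bot.solve_ik(*pose(a,28.5,38,sg)) for a in A]
    print(sg,[None if s is None else np.round(s[[0,5]],2).tolist() for s in S])
    if ok is None and all(s is not None for s in S) and np.abs(np.diff([s[5] for s in S])).max()<1: ok=sg
print(ok)
if ok:
    bot.move_gripper(0)
    P,q=pose(0.01,55,130,ok); bot.move_ptp(P,q); P,q=pose(.01,55,38,ok); bot.line_to(P,80)
    bot.pause(.2); f0=bot.read_state()['contact_force']
    for a in A:
        P,q=pose(a,28.5,38,ok); bot.line_to(P,60,q); s=bot.read_state(); print(round(a,2),(s['contact_force']-f0).round(1),round(s['t'],1))
        if np.linalg.norm(s['contact_force']-f0)>20: break
    P,q=pose(a,40,38,ok); bot.line_to(P,60); P[2]=230; bot.line_to(P,120)
    bot.move_ptp(fx2w(70,-20,250),ori(FY,0,-1)); bot.pause(.3)
    cv2.imwrite('pics/end.png',cv2.resize(bot.camera('wrist'),(800,600),interpolation=cv2.INTER_CUBIC)[:,:,::-1]); print(bot.read_state()['t'])
E
```

```text
-1 [[-0.25, 1.71], [-0.23, 1.81], [-0.22, 1.92], [-0.2, 2.03], [-0.19, 2.14], [-0.17, 2.24], [-0.16, 2.35], [-0.15, 2.46], [-0.13, 2.57], [-0.12, 2.68], [-0.11, 2.79], [-0.1, 2.9], [-0.09, 3.02], None]
1 [[-0.25, -1.44], [-0.23, -1.33], [-0.22, -1.22], [-0.2, -1.11], [-0.19, -1.01], [-0.17, -0.9], [-0.16, -0.79], [-0.15, -0.68], [-0.13, -0.57], [-0.12, -0.46], [-0.11, -0.35], [-0.1, -0.24], [-0.09, -0.12], [-0.09, -0.01]]
1
0.01 [-0.4  1.3 -0.7] 36.7
0.13 [ 0.3  0.8 -0.4] 37.0
0.25 [ 0.5  0.4 -1.3] 37.3
0.38 [ 0.7  0.3 -0.3] 37.6
0.5 [ 0.3  0.4 -0.4] 37.9
0.62 [0.7 0.5 0.3] 38.2
0.74 [ 1.   0.4 -1.1] 38.5
0.87 [ 0.3  1.1 -0.1] 38.8
0.99 [ 0.3  0.9 -0.4] 39.1
1.11 [ 0.5  0.1 -0.4] 39.4
1.23 [1.2 0.2 0.3] 39.7
1.36 [ 0.4 -1.4  0.2] 40.0
1.48 [ 0.4  0.3 -0.3] 40.3
1.6 [-0.1  1.3  0.8] 40.6
43.3083
```

The forces are smaller than I expected, and I have used all ten picture views. I'll find the pin numerically in the last image instead: dark disc at pin-top height, scored against latch angle.

```bash
cat >> h.py <<'E'
def latch(pose7,img):
    "score each latch angle: dark pin top, bright arm"
    C=cam('wrist',dict(tcp_pos=pose7[:3],eef_rot=pose7[3:])); g=cv2.cvtColor(img,cv2.COLOR_RGB2GRAY).astype(float); out=[]
    for a in np.arange(-.6,1.81,.1):
        u=np.array([np.cos(a),np.sin(a)])
        pin=[proj(C,fx2w(*(np.array([50,-115])+70*u+d),60)) for d in [(0,0),(4,0),(-4,0),(0,4),(0,-4)]]
        arm=[proj(C,fx2w(*(np.array([50,-115])+r*u),18)) for r in (20,30,40,50)]
        m=lambda L:np.mean([g[int(round(v)),int(round(w))] for w,v in L])
        out.append((round(a,1),round(m(pin)),round(m(arm))))
    return out
E
python3 - <<'E'
from h import *
v=np.load('s.npy'); print('before',latch(v,cv2.resize(cv2.imread('pics/rel.png')[:,:,::-1],(512,384),interpolation=cv2.INTER_AREA)))
s=bot.read_state(); print('now',latch(np.r_[s['tcp_pos'],s['eef_rot']],bot.camera('wrist')))
E
```

```text
before [(np.float64(-0.6), 158, 134), (np.float64(-0.5), 157, 143), (np.float64(-0.4), 158, 166), (np.float64(-0.3), 158, 167), (np.float64(-0.2), 158, 192), (np.float64(-0.1), 134, 216), (np.float64(-0.0), 60, 216), (np.float64(0.1), 60, 211), (np.float64(0.2), 140, 160), (np.float64(0.3), 158, 151), (np.float64(0.4), 159, 155), (np.float64(0.5), 157, 134), (np.float64(0.6), 142, 138), (np.float64(0.7), 152, 142), (np.float64(0.8), 152, 143), (np.float64(0.9), 152, 142), (np.float64(1.0), 151, 155), (np.float64(1.1), 169, 158), (np.float64(1.2), 211, 154), (np.float64(1.3), 223, 153), (np.float64(1.4), 222, 158), (np.float64(1.5), 223, 155), (np.float64(1.6), 223, 154), (np.float64(1.7), 223, 158), (np.float64(1.8), 221, 159)]
now [(np.float64(-0.6), 155, 132), (np.float64(-0.5), 153, 140), (np.float64(-0.4), 154, 142), (np.float64(-0.3), 155, 140), (np.float64(-0.2), 155, 139), (np.float64(-0.1), 154, 138), (np.float64(-0.0), 155, 140), (np.float64(0.1), 154, 140), (np.float64(0.2), 152, 139), (np.float64(0.3), 155, 142), (np.float64(0.4), 156, 142), (np.float64(0.5), 155, 132), (np.float64(0.6), 130, 141), (np.float64(0.7), 150, 140), (np.float64(0.8), 149, 141), (np.float64(0.9), 149, 142), (np.float64(1.0), 149, 136), (np.float64(1.1), 160, 148), (np.float64(1.2), 175, 145), (np.float64(1.3), 187, 164), (np.float64(1.4), 115, 201), (np.float64(1.5), 55, 209), (np.float64(1.6), 75, 211), (np.float64(1.7), 177, 206), (np.float64(1.8), 194, 171)]
```

The method recovers about 0.05 rad for the earlier image and about 1.53 rad now, so the latch is closed over the cover. The low push forces mean the cover was not disturbed.

```bash
python3 -c "
from h import *
print(bot.close_job())"
```

```text
the job is handed in; nothing more can be done
None
```

I handed the job in at about 44 s, with no verdict returned. By my own measurements the cover is flat against the rail (within about 1–2 mm, square and centred) and the latch is closed at about 1.53 rad. I measured the cover before swinging the latch, not after, and did not measure the bystanders.

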